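# Enter a retest result on the desk keys

## Robot

A 7-joint arm with a two-finger parallel gripper is mounted at the origin on a cart in front of the work surface, level with it; the furniture and walls round the work are solid. World frame = base frame: x ahead of the robot, y to its left, z up, the work surface at z = 0. Lengths are in m, angles in rad, forces in N, time in s.
With the tool pointing down it reaches from about 0.4 to 0.85 m from the base axis. Payload 10.4 kg.
Tool frame: the origin (TCP) lies on the centre line of the jaws, within the pads' length; the fingertips stand 14 mm ahead of it and the grasp point (between the pads) lies 5 mm behind it (tip_reach is the z of the fingertips in the tool frame, in m); z points along the fingers, x is the direction in which the jaws open and shut, and the axes are right-handed (so a half turn about z gives the same grasp; the last joint's range is limited). The gripper opens to 87 mm and grips with 3 to 60 N. Pads are 19 mm wide; open, the fingers measure 117 mm over their backs; the gripper's body (75 mm by 190 mm) begins 51 mm behind the grasp point.
Start: joints at [1.128, 0.332, -0.065, 1.46, 0.022, 1.35, -0.088], TCP at [0.255, -0.571, 0.237] pointing down, gripper open.
Joint ranges: [-2.6, 2.6], [-0.5, 2.12], [-1.47, 1.34], [0.16, 2.42], [-1.27, 4.41], [0.06, 2.06], [-2.6, 2.6]. Speed limits (rad/s): [2.22, 2.22, 2.79, 2.79, 3.14, 3.14, 3.14].

## Interface

Orientations are given as a unit quaternion [x, y, z, w].
In Python, from bench import * gives the robot as it stands.
- The arm moves only by the tool carry_out, never from a script. Its argument "rows" is a list of rows, each a list of 5 numbers: the closure, from -1 (fully open) to 1 (shut), so that 0 is half open, then the shift along the tool's x, y, z in units of 30 mm (1.0 is 30 mm), then the turn about the tool's z in units of 5 degrees (1.0 is 5 degrees). In form: [[jaw, x, y, z, turn], ...]. A call has 1 to 20 rows; each row shifts and turns the pose as measured when the row begins, along the tool's axes as they then stand; what a row does not reach is not made up. A row lasts 1/12 s, in which the tool goes at most 41.7 mm and 7.16 degrees, less where a joint would pass 70% of its speed; a pose out of reach is approached as far as the arm can. A call is refused whole if a number of a shift passes 1 or a number of a turn 1, either way. A call with a gripper value outside its range is refused whole. The fingers move at their own pace and stop on an object; "force" is the grip in N (left out, the last holds). Time passes only in rows, so rows that do not move let the fingers close. It gives the time, the measured TCP pose, the force and the opening at its end, in the units of the state.
- read_state(): the state, without advancing time (a new reading comes with each control period).
- camera(name): name is "scene" or "top" or "wrist"; returns the picture (400x640x3 uint8, blue, green, red); there is no depth.
- camera_info(name): a dict with "fx", "fy", "cx", "cy" (pixels), "extrinsics" (4x4, takes a point from camera to world coordinates); the wrist camera has in their place "tool_from_camera" (4x4, takes a point from camera to tool coordinates, whose origin is the TCP and whose axes are the tool frame's). Camera axes: x right, y down, z forward; pixel columns grow to the right and rows downward; lengths in m; the calibration is good to about 2 mm. A picture is of the moment at which its call begins: read the wrist's pose just before it. camera_info takes no time and is no camera call.
- close_job(): hands the job in, once; it reports no verdict.
Trained networks look in the newest picture that a camera, given by its name, has taken for a name from the list of things; names that differ only in an ending like _2 or _b are one class to them, and where a whole thing is asked for, a point or a joint stands for the part that bears it (a point fixed in the world has none). Each returns a list of dicts, best first, with "conf" (0 to 1); they miss things now and then, are a little off and sometimes report something else, mostly with a low value. They report only what shows in the picture. A call takes as long as a camera call.
- recognise(query, camera): "box" ([centre column, centre row, width, height] in pixels, round what is visible of it).
- silhouettes(query, camera): "mask" (400x640 bool, what is visible of it) and "box" ([centre column, centre row, width, height] in pixels, round what is visible of it).
- pinpoint(query, camera): "xy" ([column, row] in pixels: a listed point, or the origin of a listed thing).
The state is a dict: "time": time; "joint_positions": joint angles; "joint_vel": joint speeds; "joint_torque": joint torques, N m; "ee_pos": TCP position; "eef_rot": TCP orientation; "ft_force": force on the tool from outside, world axes, zero at the start; "torque": the same for the moment, N m; "width": finger opening in m.
Only numpy, scipy, OpenCV 4.12 (cv2) and the standard library are available. Lean on these libraries where they do the work, as an engineer would, in place of code of your own. Each camera call takes 0.05 s, during which the arm holds its last target. There are 200 camera calls.

## Task

A memory module on the test jig needs a retest, so enter that on the three desk keys: with the fingertips, lightly press the square key down until it clicks and let it spring back up, then press the oblong key the same way to confirm, and withdraw. Do not touch the round key or its housing, do not shove or lift the key units, and leave the heat sinks, the USB stick and the marker between them where they are.

Things in the scene. Friction and masses are not known exactly. Their poses are not given: they have to be found in the camera images.
- unit_round: desk key unit: loose black housing 80 x 80 mm, 30 mm high, 0.6 kg, rubber foot, that stands on the bench; one white key stands up from the middle of its top. This unit's key is round, 44 mm across. Housings are alike and the three units may stand in any order. Origin: centre of the underside; z up.
- round_top (a point): centre of the upper face of the round key (round, 44 mm across), 44 mm above the bench when up, 14 mm above the housing; it moves down with the key
- key_round (a joint): travel of the round key in m: 0 = up, grows as it is pressed straight down, clicks at 0.004, stop at 0.008. Spring: about 1.5 N to start, 4 N at the click, 6.5 N at the stop; it springs back by itself
- unit_square: desk key unit: loose black housing 80 x 80 mm, 30 mm high, 0.6 kg, rubber foot, that stands on the bench; one white key stands up from the middle of its top. This unit's key is square, 40 x 40 mm. Housings are alike and the three units may stand in any order. Origin: centre of the underside; z up.
- square_top (a point): centre of the upper face of the square key (square, 40 x 40 mm), 44 mm above the bench when up, 14 mm above the housing; it moves down with the key
- key_square (a joint): travel of the square key in m: 0 = up, grows as it is pressed straight down, clicks at 0.004, stop at 0.008. Spring: about 1.5 N to start, 4 N at the click, 6.5 N at the stop; it springs back by itself
- unit_oblong: desk key unit: loose black housing 80 x 80 mm, 30 mm high, 0.6 kg, rubber foot, that stands on the bench; one white key stands up from the middle of its top. This unit's key is oblong, 26 x 60 mm (long side along the unit's y). Housings are alike and the three units may stand in any order. Origin: centre of the underside; z up.
- oblong_top (a point): centre of the upper face of the oblong key (oblong, 26 x 60 mm (long side along the unit's y)), 44 mm above the bench when up, 14 mm above the housing; it moves down with the key
- key_oblong (a joint): travel of the oblong key in m: 0 = up, grows as it is pressed straight down, clicks at 0.004, stop at 0.008. Spring: about 1.5 N to start, 4 N at the click, 6.5 N at the stop; it springs back by itself
- heat_sink_1: finned aluminium heat sink, 34 x 34 x 17 mm, loose on the bench between the key units; origin at the centre of its underside; to be left alone
- heat_sink_2: second finned aluminium heat sink, 34 x 34 x 17 mm, loose on the bench between the key units; origin at the centre of its underside; to be left alone
- usb_stick: black USB stick, 56 x 18 x 8 mm (long along its x), loose on the bench between the key units; origin at the centre of its underside; to be left alone
- marker_green: marker pen lying down, 128 x 20 x 22 mm (long along its x), loose on the bench between the key units; origin at the centre of its underside; to be left alone

How it is judged:
On the way, in this order (a step that is already met when the one before it is completed fails the run):
1. square key pressed to its click with the fingers, the oblong key still up (value of joint key_square above 0.004 m and contact force between the fingers and unit_square above 0.5 N and value of joint key_oblong below 0.0015 m), for 0.05 s.
2. square key back up (value of joint each of key_square, key_oblong below 0.0015 m), for 0.05 s.
3. then the oblong key pressed to its click with the fingers, the square key up (value of joint key_oblong above 0.004 m and contact force between the fingers and unit_oblong above 0.5 N and value of joint key_square below 0.0015 m), for 0.05 s.
At the end, for the whole second after the job is handed in: All three keys are up again (within 1.5 mm), the three units stand within 15 mm of where they were and at rest, and the four loose things lie within 10 mm of where they were (all of step 2 and value of joint key_round below 0.0015 m and distance of each of unit_round, unit_square, unit_oblong from where it was at the start of the episode below 0.015 m and linear speed of each of unit_round, unit_square, unit_oblong below 0.02 m/s and distance of each of heat_sink_1, heat_sink_2, usb_stick, marker_green from where it was at the start of the episode below 0.01 m); the robot touches nothing.
It fails at once if the round key or its housing is touched (contact force between any of the fingers, the arm and unit_round above 0.3 N).
It fails at once if the square or oblong key unit is pressed harder than 20 N (contact force between any of the fingers, the arm and unit_square above 20 N or contact force between any of the fingers, the arm and unit_oblong above 20 N).
It fails at once if a key unit is shoved more than 15 mm or lifted more than 6 mm (distance of any of unit_round, unit_square, unit_oblong from where it was at the start of the episode above 0.015 m or height (world z) of any of unit_round, unit_square, unit_oblong above 0.006 m).
It fails at once if a heat sink, the USB stick or the marker is displaced more than 10 mm (distance of any of heat_sink_1, heat_sink_2, usb_stick, marker_green from where it was at the start of the episode above 0.01 m).
It also fails if it takes over 42 s, if anything falls off the work surface, if the arm or the gripper's body presses on something with over 40 N, if the wrist force passes 120 N, or if a joint passes its speed limit or range.

## Working session

There is one attempt and no reset: what is moved stays moved. The work goes in short steps, Python scripts to look and compute and a tool call to move; the robot and the scene stay as the last step left them, time stands still between calls to the robot, and variables do not carry over. Pictures are saved under pics/ and viewed, about 8 in all and at most 12, crops included, and the job is handed in when it is done.

Besides the shell and the picture viewer there is one more tool, called after "Emit:" in YAML: its name, and indented under it one key for each argument. carry_out: Moves the arm, as the interface text tells. Its arguments: {"type":"object","properties":{"rows":{"type":"array","items":{"type":"array","items":{"type":"number"}}},"force":{"type":"number"}},"required":["rows"]}

```bash
mkdir -p pics
cat > h.py <<'E'
from bench import *
import numpy as np, cv2
from scipy.spatial.transform import Rotation as R
def ray(cam,uv,st=None):
    c=camera_info(cam)
    if cam=="wrist":
        T=np.eye(4);T[:3,:3]=R.from_quat(st["eef_rot"]).as_matrix();T[:3,3]=st["ee_pos"];T=T@np.array(c["tool_from_camera"])
    else: T=np.array(c["extrinsics"])
    d=T[:3,:3]@np.array([(uv[0]-c["cx"])/c["fx"],(uv[1]-c["cy"])/c["fy"],1.]);return T[:3,3],d
def atz(cam,uv,z,st=None):
    o,d=ray(cam,uv,st);return o+d*(z-o[2])/d[2]
def tri(r1,r2):
    (a,b),(c,d)=r1,r2
    s=np.linalg.lstsq(np.c_[b,-d],c-a,rcond=None)[0]
    p,q=a+s[0]*b,c+s[1]*d
    return (p+q)/2,np.linalg.norm(p-q)
E
python3 - <<'E'
from h import *
s=read_state();print({k:np.round(v,3) for k,v in s.items()})
P={}
for c in("top","scene"):
    im=camera(c);cv2.imwrite(f"pics/{c}0.png",im)
    for q in("round_top","square_top","oblong_top","unit_round","unit_square","unit_oblong","heat_sink_1","usb_stick","marker_green"):
        r=pinpoint(q,c)
        z=.044 if q.endswith("top") else 0
        P[c,q]=r
        for k in r[:3]: print(c,q,round(k["conf"],2),np.round(k["xy"],1),np.round(atz(c,k["xy"],z),3))
for q in("round_top","square_top","oblong_top"):
    if P["top",q] and P["scene",q]:print(q,tri(ray("top",P["top",q][0]["xy"]),ray("scene",P["scene",q][0]["xy"])))
print(camera_info("wrist")["tool_from_camera"],read_state()["time"])
E
```

```text
{'time': np.float64(0.0), 'joint_positions': array([ 1.128,  0.333, -0.065,  1.461,  0.022,  1.35 , -0.088]), 'joint_vel': array([ 0.001, -0.001, -0.002, -0.001, -0.001,  0.   , -0.   ]), 'joint_torque': array([-1.0000e-03, -6.2327e+01,  2.4000e-02, -3.8990e+01, -6.1000e-02,
        4.0000e-02,  0.0000e+00]), 'ee_pos': array([ 0.255, -0.57 ,  0.236]), 'eef_rot': array([ 0.839, -0.544, -0.001, -0.   ]), 'ft_force': array([-0.387,  0.45 ,  0.071]), 'torque': array([-0.006,  0.069,  0.049]), 'width': np.float64(0.087)}
top round_top 0.91 [317.1 187.9] [0.498 0.108 0.044]
top square_top 0.85 [222.6 222.3] [0.43  0.289 0.044]
top square_top 0.51 [317.6 189.4] [0.496 0.107 0.044]
top square_top 0.44 [429.1 209.9] [ 0.458 -0.105  0.044]
top oblong_top 0.87 [438.4 211. ] [ 0.456 -0.123  0.044]
top unit_round 0.67 [318.5 195. ] [0.49  0.106 0.   ]
top unit_round 0.28 [320.2 188.5] [0.504 0.103 0.   ]
top unit_square 0.84 [224.1 225.6] [0.427 0.296 0.   ]
top unit_oblong 0.92 [429.5 212.4] [ 0.457 -0.116  0.   ]
top heat_sink_1 0.62 [372.2 223.5] [ 0.434 -0.002  0.   ]
top heat_sink_1 0.57 [26
[... 847 characters left out ...]
.47 [287.7 182.5] [0.396 0.208 0.   ]
scene usb_stick 0.46 [385.6 222.4] [ 0.553 -0.002  0.   ]
scene marker_green 0.56 [333.8 166.4] [0.527 0.217 0.   ]
round_top (array([0.43255756, 0.11749838, 0.08117695]), np.float64(0.12171538077005434))
square_top (array([0.4279087 , 0.28907099, 0.04804737]), np.float64(0.004701222460270302))
oblong_top (array([ 0.45671214, -0.12221968,  0.04771253]), np.float64(0.002588364121778621))
[[ 9.99999731e-01  1.31399950e-04  7.21808816e-04  8.56385180e-05]
 [-3.26518016e-04  9.60735428e-01  2.77465911e-01 -7.54848596e-02]
 [-6.57008294e-04 -2.77466072e-01  9.60735212e-01 -1.48082733e-01]
 [ 0.00000000e+00  0.00000000e+00  0.00000000e+00  1.00000000e+00]] 1.0
```

```bash
python3 -c "
import cv2,numpy as np
a=cv2.imread('pics/top0.png');b=cv2.imread('pics/scene0.png')
cv2.imwrite('pics/v1.png',cv2.resize(a[130:300,160:500],None,fx=2.3,fy=2.3));cv2.imwrite('pics/v2.png',b)"
```

```text
(no output)
```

View pics/v1.png

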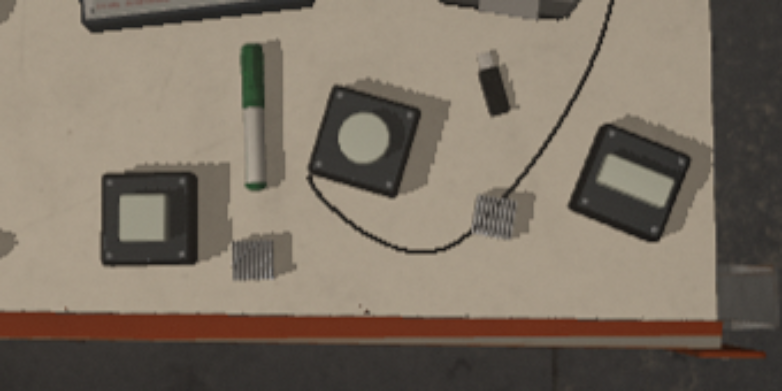

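View pics/v2.png

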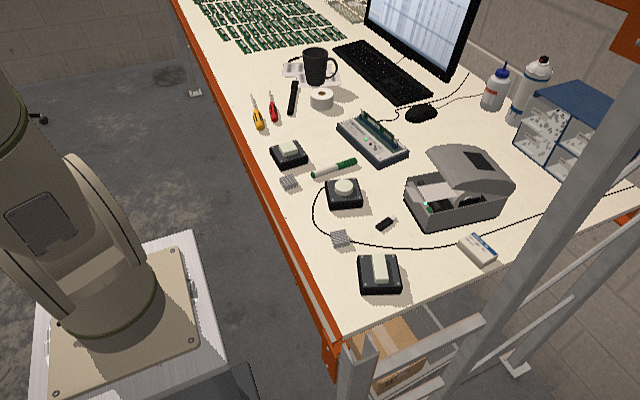

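The two views agree: square key at left (full top px 222,223), round in the middle (317,188), oblong at right (437,209). There are posts near the right end of the bench, so I'll check the start surroundings.

Run:
```python
from h import *
for c in("top","scene"): print(c,np.round(camera_info(c)["extrinsics"],3).tolist(),camera_info(c)["fx"])
cv2.imwrite("pics/w0.png",camera("wrist"))
```

```text
top [[0.012, -0.995, 0.103, 0.377], [-0.999, -0.008, 0.031, 0.09], [-0.03, -0.104, -0.994, 0.898], [0.0, 0.0, 0.0, 1.0]] 448.0281650698602
scene [[0.909, -0.285, 0.304, 0.193], [-0.416, -0.652, 0.634, -0.45], [0.018, -0.703, -0.711, 0.656], [0.0, 0.0, 0.0, 1.0]] 380.99773562474786
```

View pics/top0.png

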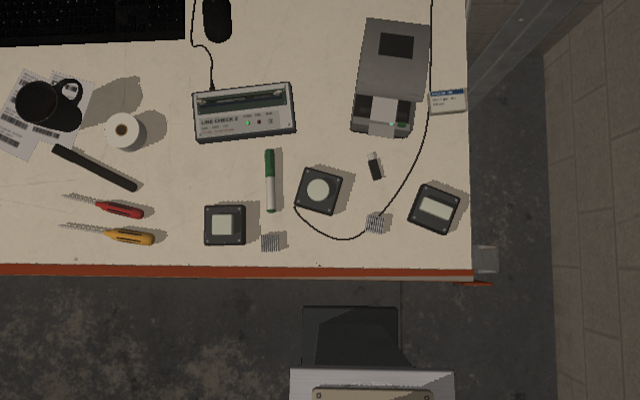

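View pics/w0.png

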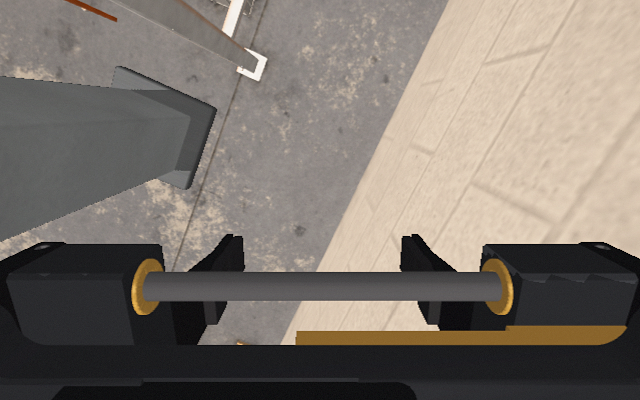

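Clear path: the tall post stands beyond x≈0.7, y≈-0.2, and the bench leg is below the surface. I'll close the jaws and move towards the bench.

Emit:
carry_out:
  rows:
    - [1,-0.69,-0.76,0,0]
    - [1,-0.69,-0.76,0,0]
    - [1,-0.69,-0.76,0,0]
    - [1,-0.69,-0.76,0,0]
    - [1,-0.69,-0.76,0,0]
    - [1,-0.69,-0.76,0,0]
    - [1,-0.69,-0.76,0,0]
    - [1,-0.69,-0.76,0,0]
  force: 20

```text
time: 1.72
ee_pos: [0.3528, -0.3424, 0.2349]
eef_rot: [0.836, -0.549, -0.0, 0.002]
ft_force: [-0.1, -0.2, 0.7]
width: 0.0417
```

Emit:
carry_out:
  rows:
    - [1,-0.69,-0.76,0,0]
    - [1,-0.69,-0.76,0,0]
    - [1,-0.69,-0.76,0,0]
    - [1,-0.69,-0.76,0,0]
    - [1,-0.69,-0.76,0,0]
    - [1,-0.69,-0.76,0,0]
    - [1,-0.4,-0.4,0,0]
    - [1,0,0,0,0]

```text
time: 2.38
ee_pos: [0.4404, -0.1421, 0.2361]
eef_rot: [0.838, -0.546, 0.002, 0.002]
ft_force: [0.1, 1.2, -0.1]
width: 0.0009
```

```bash
cat > look.py <<'E'
from h import *
import sys
s=read_state();im=camera("wrist");cv2.imwrite("pics/%s.png"%sys.argv[1],im)
print(np.round(s["ee_pos"],4),np.round(s["joint_positions"],2),s["width"],np.round(s["ft_force"],2),round(s["time"],2))
for q,z in(("round_top",.044),("square_top",.044),("oblong_top",.044),("unit_oblong",0),("unit_square",0)):
    for k in pinpoint(q,"wrist")[:2]: print(q,round(k["conf"],2),np.round(k["xy"]),np.round(atz("wrist",k["xy"],z,s),4))
for q in("square_top","oblong_top"):
    for k in silhouettes(q,"wrist")[:1]:
        m=np.argwhere(k["mask"])[:,::-1];print("unit mask",q,k["conf"],k["box"])
        # white key pixels inside unit mask
        w=(k["mask"]&(im.min(2)>120)).astype("uint8");n,l,st,c=cv2.connectedComponentsWithStats(w)
        if n>1:
            i=1+st[1:,4].argmax();r=cv2.minAreaRect(np.argwhere(l==i)[:,::-1].astype("float32"));cr=cv2.boxPoints(r)
            W=np.array([atz("wrist",p,.044,s) for p in cr]);print("key centre",W.mean(0).round(4),"sides",np.linalg.norm(W[1]-W[0]).round(4),np.linalg.norm(W[2]-W[1]).round(4))
R_=R.from_quat(s["eef_rot"]).as_matrix();print(np.round(R_,3).tolist())
E
python3 look.py w1
```

```text
[ 0.4404 -0.1421  0.2361] [ 0.68 -0.01 -0.46  1.85  0.    1.29 -0.94] 0.000912114382288903 [ 0.09  1.17 -0.07] 2.38
round_top 0.61 [103.  24.] [0.4969 0.1091 0.044 ]
round_top 0.23 [211. 134.] [ 0.44   -0.0173  0.044 ]
oblong_top 0.91 [310. 155.] [ 0.4618 -0.1203  0.044 ]
unit_oblong 0.66 [308. 150.] [ 0.4601 -0.1173  0.    ]
unit mask oblong_top 0.78 [310.5, 154.8, 56.3, 54.0]
key centre [ 0.4609 -0.1198  0.044 ] sides 0.0246 0.058
[[0.404, -0.915, 0.002], [-0.915, -0.404, -0.006], [0.006, 0.0, -1.0]]
```

View pics/w1.png

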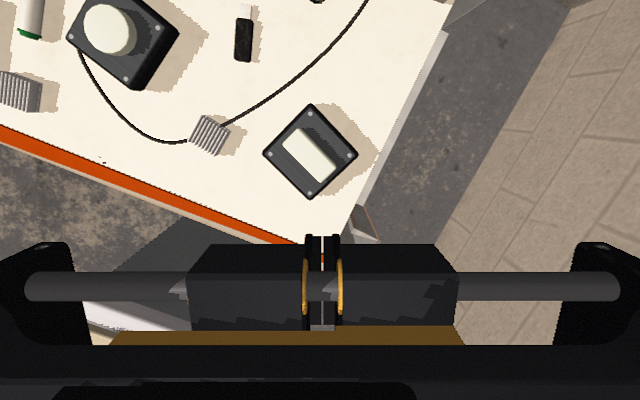

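Oblong key (px 310,155) measures (0.461, -0.120), agreeing with the fixed cameras; sides 25x58 confirm the 44 mm height. On to the square key at the same height.

Emit:
carry_out:
  rows:
    - [1,-0.75,-0.56,0,0]
    - [1,-0.75,-0.56,0,0]
    - [1,-0.75,-0.56,0,0]
    - [1,-0.75,-0.56,0,0]
    - [1,-0.75,-0.56,0,0]
    - [1,-0.75,-0.56,0,0]
    - [1,-0.75,-0.56,0,0]
    - [1,-0.75,-0.56,0,0]
    - [1,-0.83,-0.09,0,0]
    - [1,-0.83,-0.09,0,0]
    - [1,-0.83,-0.09,0,0]
    - [1,-0.83,-0.09,0,0]
    - [1,-0.83,-0.09,0,0]
    - [1,-0.83,-0.09,0,0]
    - [1,-0.83,-0.09,0,0]
    - [1,0,0,0,0]

```text
time: 4.12
ee_pos: [0.4444, 0.245, 0.2326]
eef_rot: [0.828, -0.56, 0.002, 0.002]
ft_force: [-0.2, 0.1, -0.4]
width: 0.0005
```

```bash
python3 look.py w2
```

```text
[0.4444 0.245  0.2326] [ 0.18  0.15 -0.84  1.73  0.12  1.31 -1.88] 0.0005147649593753214 [-0.17  0.09 -0.43] 4.12
round_top 0.62 [578. 261.] [ 0.4681 -0.0692  0.044 ]
round_top 0.59 [456. 184.] [0.4965 0.1078 0.044 ]
square_top 0.81 [276. 184.] [0.4242 0.2883 0.044 ]
square_top 0.64 [454. 184.] [0.4957 0.1091 0.044 ]
unit_oblong 0.96 [581. 260.] [ 0.4646 -0.1166  0.    ]
unit_square 0.93 [278. 170.] [0.4291 0.2943 0.    ]
unit_square 0.4 [581. 260.] [ 0.4643 -0.1169  0.    ]
unit mask square_top 0.56 [274.6, 181.2, 46.9, 45.9]
key centre [0.4255 0.2917 0.044 ] sides 0.0388 0.0385
unit mask oblong_top 0.4 [453.0, 185.6, 42.0, 44.4]
key centre [0.4937 0.1098 0.044 ] sides 0.045 0.0416
[[0.373, -0.928, 0.001], [-0.928, -0.373, -0.005], [0.005, 0.001, -1.0]]
```

View pics/w2.png

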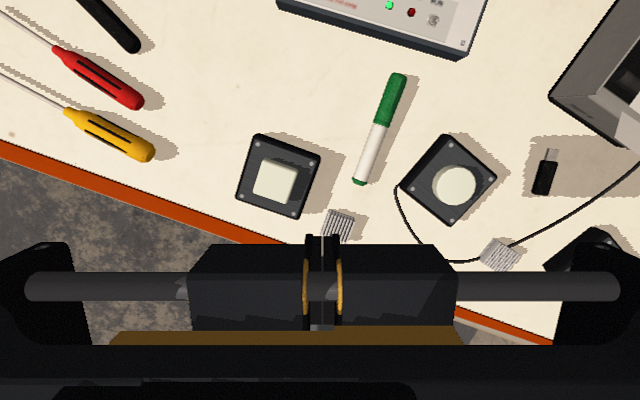

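Square key at px (275,182), heat sink at (340,222) well outside the fingertips' path. Shift over it and go down to about 15 mm above.

Emit:
carry_out:
  rows:
    - [1,-0.81,0,0.2,0]
    - [1,-0.81,0,0.4,0]
    - [1,0,0,0.8,0]
    - [1,0,0,0.8,0]
    - [1,0,0,0.8,0]
    - [1,0,0,0.8,0]
    - [1,0,0,0.8,0]
    - [1,0,0,0.4,0]
    - [1,0,0,0,0]

```text
time: 5.27
ee_pos: [0.4335, 0.2813, 0.0778]
eef_rot: [0.824, -0.567, 0.005, 0.001]
ft_force: [-0.7, -0.6, -0.9]
width: 0.0005
```

```bash
python3 look.py w3
```

```text
[0.4335 0.2813 0.0778] [ 0.04  0.36 -0.81  1.89  0.32  1.02 -2.12] 0.0004603074259154409 [-0.74 -0.56 -0.92] 5.27
round_top 0.91 [615. 242.] [0.4953 0.1088 0.044 ]
square_top 0.9 [302. 246.] [0.4242 0.29   0.044 ]
unit_square 0.96 [304. 221.] [0.4246 0.2911 0.    ]
unit mask square_top 0.65 [569.8, 213.0, 138.7, 128.0]
key centre [0.5025 0.1119 0.044 ] sides 0.0246 0.0369
[[0.356, -0.934, 0.007], [-0.934, -0.356, -0.007], [0.009, -0.004, -1.0]]
```

View pics/w3.png

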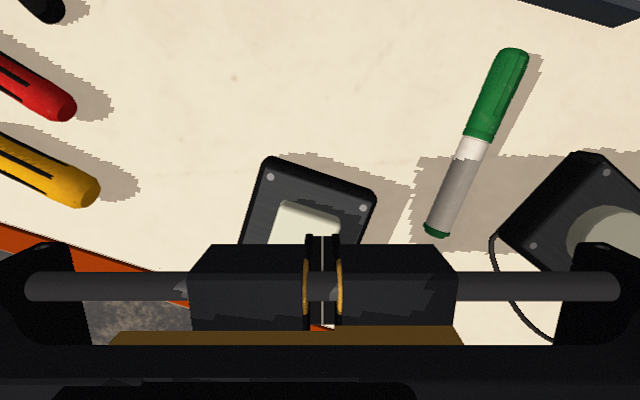

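Emit:
carry_out:
  rows:
    - [1,-0.4,0.17,0,0]
    - [1,0,0,0.2,0]
    - [1,0,0,0.2,0]
    - [1,0,0,0.1,0]
    - [1,0,0,0,0]

```text
time: 6.08
ee_pos: [0.4279, 0.2917, 0.0661]
eef_rot: [0.823, -0.568, 0.008, -0.003]
ft_force: [0.8, -0.2, -0.0]
width: 0.0
```

Emit:
carry_out:
  rows:
    - [1,0,0.1,0.12,0]
    - [1,0,0,0.12,0]
    - [1,0,0,0.06,0]

```text
time: 6.33
ee_pos: [0.4256, 0.29, 0.0562]
eef_rot: [0.823, -0.568, 0.008, -0.003]
ft_force: [-0.5, 1.7, 3.4]
width: 0.0003
```

Emit:
carry_out:
  rows:
    - [1,0,0,0.08,0]
    - [1,0,0,0.05,0]

```text
time: 6.5
ee_pos: [0.4257, 0.2901, 0.0522]
eef_rot: [0.823, -0.568, 0.008, -0.003]
ft_force: [-2.0, -0.4, 5.2]
width: 0.0007
```

5.2 N at 6 mm down: past the click (4 N). Hold one row, then lift off.

Emit:
carry_out:
  rows:
    - [1,0,0,0.03,0]
    - [1,0,0,0,0]

```text
time: 6.67
ee_pos: [0.4257, 0.2901, 0.0512]
eef_rot: [0.823, -0.568, 0.008, -0.003]
ft_force: [-0.8, -1.0, 6.3]
width: 0.0003
```

Emit:
carry_out:
  rows:
    - [1,0,0,-0.3,0]
    - [1,0,0,-0.6,0]
    - [1,0,0,-0.9,0]
    - [1,0,0,-0.9,0]
    - [1,0,0,-0.9,0]
    - [1,0,0,-0.9,0]
    - [1,0,0,-0.4,0]
    - [1,0,0,0,0]

```text
time: 7.33
ee_pos: [0.4222, 0.2901, 0.2068]
eef_rot: [0.824, -0.567, 0.007, -0.002]
ft_force: [0.0, 0.1, -0.7]
width: 0.0004
```

Peak 6.3 N, about 7 mm travel, clean release. Travel back over to the oblong key at height.

Emit:
carry_out:
  rows:
    - [1,0.86,0.07,0,0]
    - [1,0.86,0.07,0,0]
    - [1,0.86,0.07,0,0]
    - [1,0.86,0.07,0,0]
    - [1,0.86,0.07,0,0]
    - [1,0.86,0.07,0,0]
    - [1,0.86,0.07,0,0]
    - [1,0.86,0.07,0,0]
    - [1,0.83,0.42,0,0]
    - [1,0.83,0.42,0,0]
    - [1,0.83,0.42,0,0]
    - [1,0.83,0.42,0,0]
    - [1,0.83,0.42,0,0]
    - [1,0.83,0.42,0,0]
    - [1,0.83,0.42,0,0]
    - [1,0,0,0,0]

```text
time: 8.67
ee_pos: [0.4552, -0.1216, 0.1986]
eef_rot: [0.825, -0.565, 0.002, 0.001]
ft_force: [0.2, -0.4, -0.1]
width: 0.0004
```

```bash
python3 look.py w4
```

```text
[ 0.4552 -0.1216  0.1986] [ 0.66  0.05 -0.51  1.88  0.03  1.21 -1.06] 0.00042349861153291926 [ 0.2  -0.4  -0.08] 8.67
round_top 0.77 [91. 54.] [0.4966 0.1084 0.044 ]
oblong_top 0.55 [322. 184.] [ 0.461  -0.1208  0.044 ]
unit_oblong 0.76 [320. 174.] [ 0.4614 -0.1181  0.    ]
unit mask square_top 0.63 [99.1, 57.5, 58.8, 57.6]
key centre [0.4941 0.1055 0.044 ] sides 0.0417 0.0419
unit mask oblong_top 0.73 [320.4, 181.8, 63.3, 59.3]
key centre [ 0.461  -0.1189  0.044 ] sides 0.025 0.0585
[[0.362, -0.932, 0.003], [-0.932, -0.362, -0.003], [0.004, -0.001, -1.0]]
```

Oblong confirmed at (0.461, -0.119). Descend to ~8 mm above.

Emit:
carry_out:
  rows:
    - [1,0,-0.21,0.3,0]
    - [1,0,0,0.8,0]
    - [1,0,0,0.8,0]
    - [1,0,0,0.8,0]
    - [1,0,0,0.8,0]
    - [1,0,0,0.6,0]
    - [1,0,0,0.2,0]
    - [1,0,0,0,0]

```text
time: 9.73
ee_pos: [0.4678, -0.1072, 0.0633]
eef_rot: [0.83, -0.558, 0.004, -0.002]
ft_force: [0.2, -0.0, -0.2]
width: 0.0004
```

Drifted about 14 mm on the way down; correct sideways before pressing.

Emit:
carry_out:
  rows:
    - [1,0.15,0.2,-0.1,0]
    - [1,0.15,0.17,-0.03,0]
    - [1,0,0,0,0]

```text
time: 9.98
ee_pos: [0.4614, -0.1199, 0.0689]
eef_rot: [0.83, -0.557, 0.005, -0.002]
ft_force: [-0.1, -0.1, 0.4]
width: 0.0004
```

Emit:
carry_out:
  rows:
    - [1,0,0,0.15,0]
    - [1,0,0,0.12,0]
    - [1,0,0,0.08,0]
    - [1,0,0,0.05,0]

```text
time: 10.32
ee_pos: [0.4635, -0.1218, 0.0591]
eef_rot: [0.83, -0.558, 0.008, -0.003]
ft_force: [-0.5, 0.1, 0.4]
width: 0.0004
```

Emit:
carry_out:
  rows:
    - [1,-0.05,0.05,0.1,0]
    - [1,0,0,0.1,0]
    - [1,0,0,0.04,0]

```text
time: 10.57
ee_pos: [0.4623, -0.121, 0.0519]
eef_rot: [0.83, -0.558, 0.009, -0.003]
ft_force: [-1.5, -0.7, 5.5]
width: 0.0004
```

Emit:
carry_out:
  rows:
    - [1,0,0,0.03,0]
    - [1,0,0,0,0]

```text
time: 10.73
ee_pos: [0.4623, -0.1211, 0.0509]
eef_rot: [0.83, -0.558, 0.009, -0.003]
ft_force: [-0.7, 0.3, 5.4]
width: 0.0006
```

Emit:
carry_out:
  rows:
    - [1,0,0,-0.3,0]
    - [1,0,0,-0.6,0]
    - [1,0,0,-0.9,0]
    - [1,0,0,-0.9,0]
    - [1,0,0,-0.9,0]
    - [1,0,0,-0.9,0]
    - [1,0,0,-0.4,0]
    - [1,0,0,0,0]

```text
time: 11.4
ee_pos: [0.4577, -0.1177, 0.2057]
eef_rot: [0.831, -0.557, 0.006, -0.003]
ft_force: [0.2, -0.4, -0.8]
width: 0.0008
```

```bash
python3 look.py w5
python3 - <<'E'
from h import *
im=camera("scene");cv2.imwrite("pics/s5.png",im)
for q,z in(("square_top",.044),("oblong_top",.044),("round_top",.044),("unit_square",0),("heat_sink_1",0),("usb_stick",0),("marker_green",0)):
    for k in pinpoint(q,"scene")[:2]: print(q,round(k["conf"],2),np.round(k["xy"]),np.round(atz("scene",k["xy"],z),3))
E
```

```text
[ 0.4577 -0.1177  0.2057] [ 0.67  0.04 -0.52  1.88  0.02  1.22 -1.04] 0.0007734869279675574 [ 0.19 -0.4  -0.76] 11.4
round_top 0.58 [104.  58.] [0.4968 0.1076 0.044 ]
round_top 0.24 [219. 165.] [ 0.4432 -0.0163  0.044 ]
oblong_top 0.57 [323. 186.] [ 0.4625 -0.1181  0.044 ]
unit_oblong 0.76 [322. 177.] [ 0.463  -0.1181  0.    ]
unit_oblong 0.72 [ 22. 129.] [0.3885 0.2014 0.    ]
[[0.38, -0.925, 0.014], [-0.925, -0.38, -0.001], [0.006, -0.012, -1.0]]
square_top 0.78 [290. 144.] [0.437 0.298 0.044]
oblong_top 0.76 [383. 263.] [ 0.472 -0.117  0.044]
oblong_top 0.45 [343. 184.] [0.497 0.107 0.044]
round_top 0.61 [344. 185.] [0.499 0.104 0.044]
unit_square 0.87 [288. 156.] [0.432 0.305 0.   ]
heat_sink_1 0.62 [290. 184.] [0.4   0.202 0.   ]
heat_sink_1 0.49 [339. 239.] [ 0.437 -0.003  0.   ]
usb_stick 0.41 [385. 222.] [ 0.553 -0.     0.   ]
marker_green 0.78 [333. 166.] [0.525 0.218 0.   ]
```

View pics/w5.png

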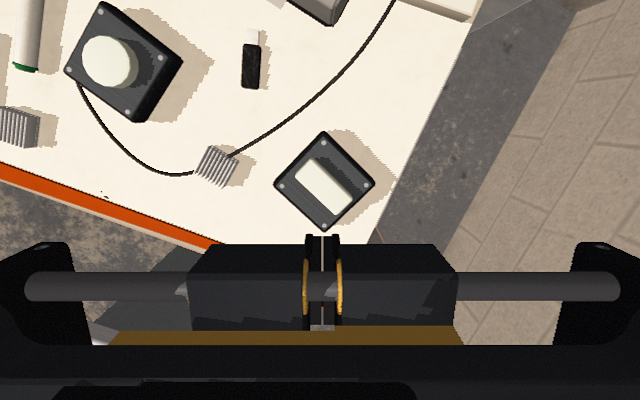

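All units and loose things are where they were, the keys look up, and the tool is about 150 mm clear. I'll hand in.

```bash
python3 -c "
from bench import *
print(close_job())"
```

```text
the job is handed in; nothing more can be done
None
```

I pressed the square key and then the oblong key with the closed fingertips, let each spring back, withdrew about 150 mm above the bench, and handed the job in. About 11.5 s of the 42 s had passed.

- **Square key:** pressed about 7 mm down, peak reading 6.3 N. That is past the 4 mm, 4 N click and well under 20 N.
- **Oblong key:** pressed about 6–7 mm down, peak reading 5.5 N, also past its click.
- **Release:** after each lift the tool force went back to about zero. The oblong and round keys look up in the last wrist picture. The square key was out of that view, and I did not view a picture of it after its press.
- **Everything else:** the final camera checks put the round unit, both heat sinks, the USB stick and the marker within about 5 mm of their first positions. The tool passed well above the round unit.

**Checks that disagreed:**
- The last scene-camera readings for the square and oblong keys were about 10–12 mm off the first ones. The wrist camera showed the oblong unit within 2–3 mm of where it was. For the square unit, its origin in the same scene picture moved about 7 mm. I put both down to network noise, but the square unit has no closer check after its press.
- The tool drifted about 14 mm sideways on the way down to the oblong key. I corrected that before contact.

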